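# Swing the saucepan handle in and turn its ring off

## Robot

A 6-joint arm with a two-finger parallel gripper is mounted at the origin on the work surface. World frame = base frame: x ahead of the robot, y to its left, z up, the work surface at z = 0. Lengths are in m, angles in rad, forces in N, time in s.
With the tool pointing down it reaches from about 0.275 to 0.725 m from the base axis. Payload 5.6 kg.
Tool frame: the origin (TCP) lies midway between the tips of the shut fingers; the grasp point (between the pads) lies 19 mm behind it; z points along the fingers, x is the direction in which the jaws open and shut, and the axes are right-handed (so a half turn about z gives the same grasp; the last joint's range is limited). The gripper opens to 85 mm and grips with 20 to 120 N. Pads are 22 mm wide; open, the fingers measure 114 mm over their backs; the gripper's body (76 mm by 85 mm) begins 54 mm behind the grasp point. The pads swing forward as they close: fully open they stand 13 mm farther back than shut.
Start: joints at [-0.938, 0.255, 0.108, 0, -1.424, -0.285], TCP at [0.187, -0.517, 0.231] pointing down, gripper open.
Joint ranges: [-2.95, 2.95], [-1.21, 1.97], [-1.09, 1.5], [-2.87, 1.71], [-2.94, -0.07], [-3.05, 3.05]. Speed limits (rad/s): [2.57, 2.57, 3.14, 3.14, 3.14, 3.14].

## Interface

Orientations are given as a 3x3 rotation matrix whose columns are the frame's x, y, z axes.
In Python, from workcell import robot gives the robot as it stands.
- The arm moves only by the tool drive_tool, never from a script. Its argument "motion" is a list of rows, each a list of 7 numbers: the turn, a rotation vector about the tool's x, y, z in rad, then the shift along the tool's x, y, z in mm, then the gripper command: -1 is shut, 1 is fully open, values between are in proportion. A call has 1 to 12 rows; each row shifts and turns the pose as measured when the row begins, along the tool's axes as they then stand; what a row does not reach is not made up. A row lasts 1/10 s, in which the tool goes at most 50 mm and 8.59 degrees, less where a joint would pass 70% of its speed; a pose out of reach is approached as far as the arm can. A call is refused whole if a number of a shift passes 50 or a number of a turn 0.15, either way. A call with a gripper value outside its range is refused whole. The fingers move at their own pace and stop on an object; the grip force is fixed at half the most. Time passes only in rows, so rows that do not move let the fingers close. It gives the time, the measured TCP pose, the force and the opening at its end, in the units of the state.
- robot.read_state(): the state, without advancing time (a new reading comes with each control period).
- robot.grab_frame(name): name is "scene" or "top"; returns (picture, depth): 480x640x3 uint8, blue, green, red; 480x640 float32, m along the optical axis (not along the pixel's ray), 0 where there is no reading.
- robot.camera_params(name): a dict with "fx", "fy", "cx", "cy" (pixels), "rvec" (rotation vector, rad) and "tvec" (3), from world to camera coordinates, as OpenCV has them. Camera axes: x right, y down, z forward; pixel columns grow to the right and rows downward; lengths in m; the calibration is good to about 2 mm. A picture is of the moment at which its call begins. camera_params takes no time and is no camera call.
- robot.close_job(): hands the job in, once; it reports no verdict.
Trained networks look in the newest picture that a camera, given by its name, has taken for a name from the list of things; names that differ only in an ending like _2 or _b are one class to them, and where a whole thing is asked for, a point or a joint stands for the part that bears it (a point fixed in the world has none). Each returns a list of dicts, best first, with "conf" (0 to 1); they miss things now and then, are a little off and sometimes report something else, mostly with a low value. They report only what shows in the picture. A call takes as long as a camera call. They do not tell look-alikes from the thing itself.
- robot.find_in(name, camera): "location" ([x, y, z] in m, in world coordinates, good to about 4 mm: the middle of the surface that is visible of it).
- robot.trace(name, camera): "pixels" (480x640 bool, what is visible of it).
The state is a dict: "clock": time; "joint_pos": joint angles; "qvel": joint speeds; "tau": joint torques, N m; "tool_pos": TCP position; "tcp_rot": TCP orientation; "contact_force": force on the tool from outside, world axes, zero at the start; "torque": the same for the moment, N m; "gripper_width": finger opening in m.
Only numpy, scipy, OpenCV 4.12 (cv2) and the standard library are available. Lean on these libraries where they do the work, as an engineer would, in place of code of your own. Each camera call takes 0.05 s, during which the arm holds its last target.

## Task

The saucepan on one of the two front rings of the hob has been left with its handle sticking out at the front, over the knobs. Swing the handle inward, turning the pan on the glass without lifting it, until the end of the handle lies over the free patch of glass in the middle of the hob, between the four rings; the pan must finish standing inside its own ring and no other pan may be bumped. Then turn that ring's knob fully off and leave the other knobs as they are.

Things in the scene. Friction and masses are not known exactly. Their poses are not given: they have to be found in the camera images.
- saucepan_center (a point): Centre of the open stainless saucepan (loose, 0.45 to 0.8 kg, 130 mm across, 75 mm high, wall 3 mm, inside floor 6 mm above the glass, base radius 59 mm): on its axis, 37.5 mm above the glass. x axis: from the pan's axis along its one long handle, z up. On left or right front ring. Slides under a few N; pushed sideways at the handle alone, it turns and also drifts a little that way.
- saucepan_handle_end (a point): Far end of the saucepan's handle, 178 mm from the pan's axis, 58 mm above the glass. The steel handle is a level bar: its grip part runs from 85 to 178 mm from the axis, 20 mm wide, 14 mm thick, its middle 58 mm above the glass, clear of the knobs below. At the start it points to the hob's front (towards the robot) within about 25 degrees.
- hob_middle (a point): Middle of the free patch of glass between the four rings, on the glass, marked by four small lamp dots. The hob is a fixed black glass plate 520 mm deep (x axis, to its rear, away from the robot) by 640 mm wide (y axis, to its left), its top 8 mm above the counter. This point has the hob's axes.
- ring_left (a point): Centre of the front left ring (left as seen from the robot), on the glass. Each ring is a thin pale circle of 85 mm radius printed on the glass. Axes of the hob. The front rings are 300 mm apart, the rear rings 215 mm behind them. On the rear rings stand a small milk pan (112 mm across, 62 mm high) and a dark skillet (184 mm across, 40 mm high), handles to the rear: not to be bumped.
- ring_right (a point): Centre of the front right ring, as ring_left.
- casserole_center (a point): Centre of the shallow two-handled stainless pan (loose, 160 mm across, 55 mm high, loop handles reaching to 103 mm from its axis along its x axis, which is about the hob's x) that stands on the other front ring; half-way up. Do not bump.
- knob_left (a joint): Outer left knob, of the front left ring: 140 mm in front of that ring's centre and 20 mm further left. In rad: 0 = off, at its stop, the steel bar's black pointer line then pointing to the hob's rear; grows as it is turned clockwise seen from above (to 4.5), so anticlockwise puts it off. Takes about 0.04 N m; stays where left. Starts on, at 0.9 to 1.4.
- knob_left_grip (a point): Point on the axis of the outer left knob, 22 mm above the glass, in the middle of its grip bar. x axis along the bar towards the pointer. The bar is 46 mm long, 12 mm wide and stands from 9 to 31 mm above the glass on a round skirt of 48 mm diameter.
- knob_left_pointer (a point): Black pointer line on the outer left knob's top, 21 mm from its axis.
- knob_right (a joint): Outer right knob, of the same kind, belonging to the front right ring; 140 mm in front of that ring's centre and 20 mm further right. Same meaning; starts on, at 0.9 to 1.4.
- knob_right_grip (a point): As knob_left_grip, for the outer right knob.
- knob_right_pointer (a point): Black pointer line on the outer right knob's top, 21 mm from its axis.
- knob_rear_left (a joint): Inner left knob, of the rear left ring, 110 mm inward of the outer left one; off (0). Leave alone.
- knob_rear_right (a joint): Inner right knob, of the rear right ring, 110 mm inward of the outer right one; off (0). Leave alone.
There are look-alikes about, which are no part of the job. Leave any blue look-alike of the part that bears saucepan_center alone.

How it is judged:
On the way, in this order (a step that is already met when the one before it is completed fails the run):
1. the end of the saucepan's handle is over the middle of the hob and the pan rests inside its ring (horizontal distance between saucepan_handle_end and hob_middle below 0.06 m and (horizontal distance between saucepan_center and ring_left below 0.026 m or horizontal distance between saucepan_center and ring_right below 0.026 m)), for 0.3 s.
2. the knob of the saucepan's ring is off (((horizontal distance between saucepan_center and ring_left below 0.1 m and value of joint knob_left below 0.12 rad) or (horizontal distance between saucepan_center and ring_right below 0.1 m and value of joint knob_right below 0.12 rad))), for 0.2 s.
At the end, for the whole second after the job is handed in: Handle end within 60 mm (from above) of the hob's middle; saucepan flat and at rest on the glass, its axis within 26 mm of its ring's centre (base inside the ring); that ring's knob off (below 0.12 rad); other outer knob within 0.24 rad of its start, inner knobs below 0.2 rad (horizontal distance between saucepan_handle_end and hob_middle below 0.06 m and ((horizontal distance between saucepan_center and ring_left below 0.026 m and value of joint knob_left below 0.12 rad and distance of knob_right_pointer from where it was at the start of the episode below 0.005 m) or (horizontal distance between saucepan_center and ring_right below 0.026 m and value of joint knob_right below 0.12 rad and distance of knob_left_pointer from where it was at the start of the episode below 0.005 m)) and value of joint each of knob_rear_left, knob_rear_right below 0.2 rad and angle between saucepan_center's own z axis and vertical below 0.05 rad and z of saucepan_center in the frame of hob_middle below 0.041 m and linear speed of saucepan below 0.01 m/s); the robot touches nothing.
It fails at once if the saucepan is lifted off the glass or tipped (z of saucepan_center in the frame of hob_middle above 0.05 m or angle between saucepan_center's own z axis and vertical above 0.2 rad).
It fails at once if another pan on the hob is bumped by the saucepan (contact force between saucepan and casserole above 1 N or contact force between saucepan and milk_pan above 1 N or contact force between saucepan and skillet above 1 N).
It fails at once if another pan on the hob is moved more than 8 mm (distance of any of casserole_center, milk_pan, skillet from where it was at the start of the episode above 0.008 m).
It also fails if it takes over 72 s, if anything falls off the work surface, if the arm or the gripper's body presses on something with over 40 N, if the wrist force passes 120 N, or if a joint passes its speed limit or range.

## Working session

There is one attempt and no reset: what is moved stays moved. The work goes in short steps, Python scripts to look and compute and a tool call to move; the robot and the scene stay as the last step left them, time stands still between calls to the robot, and variables do not carry over. Pictures are saved under pics/ and viewed, and the job is handed in when it is done.

Besides the shell and the picture viewer there is one more tool, called as a command line: name --pt "numbers of a row" for each row, then --argument value for the rest. drive_tool: Moves the arm, as the interface text tells. Its arguments: {"type":"object","properties":{"motion":{"type":"array"}},"required":["motion"]}

```bash
ls; mkdir -p pics
python3 - <<'E'
from workcell import robot
import cv2,numpy as np
s=robot.read_state(); print({k:np.round(v,3).tolist() for k,v in s.items()})
for n in("scene","top"):
    p,d=robot.grab_frame(n); cv2.imwrite(f"pics/{n}0.png",p); np.save(f"{n}0.npy",d)
    c=robot.camera_params(n); print(n,c)
    for t in["saucepan_center","saucepan_handle_end","hob_middle","ring_left","ring_right","casserole_center","knob_left_grip","knob_left_pointer","knob_right_grip","knob_right_pointer"]:
        r=robot.find_in(t,n); print(t,[(np.round(x["location"],3).tolist(),round(x["conf"],2)) for x in r])
E
```

```text
pics
{'clock': 0.0, 'joint_pos': [-0.938, 0.256, 0.107, -0.0, -1.424, -0.285], 'qvel': [0.0, 0.001, -0.0, -0.001, 0.001, -0.001], 'tau': [0.001, -38.662, 23.794, 5.365, -0.006, 0.0], 'tool_pos': [0.187, -0.517, 0.23], 'tcp_rot': [[-0.341, 0.94, -0.001], [0.94, 0.341, 0.002], [0.002, -0.0, -1.0]], 'contact_force': [0.434, 0.431, 1.033], 'torque': [-0.035, -0.018, 0.021], 'gripper_width': 0.085}
scene {'fx': 536.9395251251767, 'fy': 536.9395251251767, 'cx': 316.7331471347188, 'cy': 229.72660480694935, 'rvec': array([ 2.13588162,  1.26554432, -0.47871497]), 'tvec': array([-0.2218021 , -0.25580246,  1.32912883])}
saucepan_center [([0.566, -0.182, 0.036], 0.97), ([0.178, -0.26, 0.046], 0.78)]
saucepan_handle_end [([0.56, -0.184, 0.034], 0.74), ([0.179, -0.26, 0.044], 0.66)]
hob_middle [([0.685, -0.025, 0.007], 0.96)]
ring_left [([0.687, -0.026, 0.007], 0.77)]
ring_right [([0.686, -0.03, 0.01], 0.59)]
casserole_center [([0.586, 0.128, 0.02], 0.88)]
knob_left_grip [([0.468, 0.141, 0.028], 0.85)]
knob_left_pointer [([0.465, 0.138, 0.03], 0.7), ([0.455, -0.198, 0.021], 0.54)]
knob_right_grip 
[... 200 characters left out ...]
ray([ 2.17909529, -2.16127952,  0.14092076]), 'tvec': array([-0.00724474,  0.47419828,  0.82218422])}
saucepan_center [([0.583, -0.188, 0.021], 0.9), ([0.19, -0.275, 0.012], 0.65)]
saucepan_handle_end [([0.191, -0.274, 0.018], 0.97), ([0.582, -0.187, 0.019], 0.92)]
hob_middle [([0.645, -0.032, 0.005], 0.75), ([0.46, 0.139, 0.015], 0.46)]
ring_left [([0.643, -0.032, 0.008], 0.96), ([0.444, -0.195, 0.02], 0.51)]
ring_right [([0.646, -0.034, 0.01], 0.87)]
casserole_center [([0.607, 0.121, 0.015], 0.7)]
knob_left_grip []
knob_left_pointer [([0.461, 0.143, 0.018], 0.61)]
knob_right_grip [([0.445, -0.2, 0.018], 0.6), ([0.458, 0.141, 0.018], 0.3)]
knob_right_pointer [([0.443, -0.194, 0.017], 0.89)]
```

View pics/scene0.png

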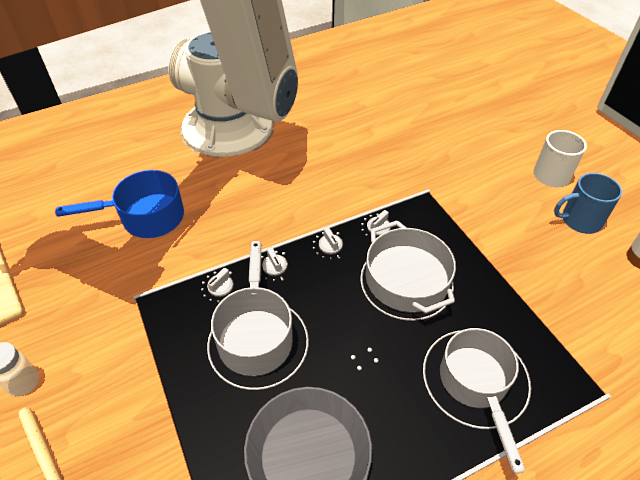

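View pics/top0.png

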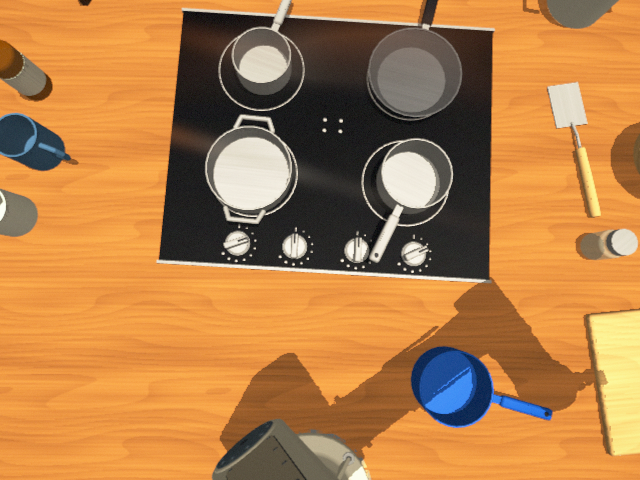

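The saucepan is on the front right ring. Its rim is near top px (415,172) and its handle end near (376,257). The blue pan at (452,387) is the look-alike, and the milk pan at (262,62) and skillet at (415,73) stand at the rear. The ring's knob is at (414,253). I'll rectify the top view at several heights to measure.

```bash
cat > h.py <<'E'
import numpy as np,cv2
from workcell import robot
def cam(n):
    c=robot.camera_params(n); R,_=cv2.Rodrigues(np.array(c["rvec"])); K=np.array([[c["fx"],0,c["cx"]],[0,c["fy"],c["cy"]],[0,0,1]])
    return K,R,np.array(c["tvec"]).reshape(3)
def proj(n,P):
    K,R,t=cam(n); q=(K@(R@np.atleast_2d(P).T+t[:,None])).T; return q[:,:2]/q[:,2:]
def ray(n,uv,z):
    K,R,t=cam(n); uv=np.atleast_2d(uv).astype(float); d=np.linalg.inv(K)@np.c_[uv,np.ones(len(uv))].T; d=R.T@d; o=-R.T@t
    s=(z-o[2])/d[2]; return (o[:,None]+d*s).T
def cloud(n,d):
    K,R,t=cam(n); v,u=np.mgrid[:480,:640]; X=np.stack([(u-K[0,2])/K[0,0]*d,(v-K[1,2])/K[1,1]*d,d],-1)
    return (X-t)@R
# rectify: image of plane z; px per mm 1; x from x0..x1 up, y left
def rect(n,img,z,x0,x1,y0,y1,s=1000):
    W=int((y1-y0)*s);H=int((x1-x0)*s)
    src=np.float32(proj(n,[[x1,y1,z],[x1,y0,z],[x0,y0,z],[x0,y1,z]]))
    dst=np.float32([[0,0],[W,0],[W,H],[0,H]])
    return cv2.warpPerspective(img,cv2.getPerspectiveTransform(src,dst),(W,H),flags=cv2.INTER_CUBIC)
E
python3 - <<'E'
from h import *
im=cv2.imread("pics/top0.png")
a=rect("top",im,.008,.40,.70,-.35,.05,2000); 
b=rect("top",im,.083,.40,.70,-.35,.05,2000)
cv2.imwrite("pics/r8.png",a);cv2.imwrite("pics/r83.png",b)
d=np.load("top0.npy");C=cloud("top",d)
K,R,t=cam("top");print("cam pos",-R.T@t); K,R,t=cam("scene");print("cam pos",-R.T@t)
g=cv2.cvtColor(im,cv2.COLOR_BGR2GRAY)
# dots
m=np.zeros_like(g);m[110:140,310:355]=g[110:140,310:355]
n,l,s,c=cv2.connectedComponentsWithStats((m>110).astype(np.uint8));print(s[1:,4],ray("top",c[1:],.008).round(4))
print("dots mid",ray("top",c[1:],.008).mean(0))
im2=cv2.imread("pics/scene0.png");g2=cv2.cvtColor(im2,cv2.COLOR_BGR2GRAY)
m=np.zeros_like(g2);m[340:375,345:385]=g2[340:375,345:385]
n,l,s,c=cv2.connectedComponentsWithStats((m>110).astype(np.uint8));print(s[1:,4],"scene dots mid",ray("scene",c[1:],.008).mean(0))
# handle by depth in top & scene
for nm in("top","scene"):
    C=cloud(nm,np.load(nm+"0.npy")); x,y,z=C[...,0],C[...,1],C[...,2]
    h=(z>.058)&(z<.075)&(x>.38)&(x<.52)&(y>-.3)&(y<0); print(nm,h.sum())
    P=C[h]; vx=cv2.fitLine(P[:,:2].astype(np.float32),cv2.DIST_HUBER,0,.01,.01).ravel();print("line",vx,"zmed",np.median(P[:,2]),"minx",P[P[:,0].argsort()[:6]].round(4).tolist())
    r=(z>.076)&(z<.09)&(x>.45)&(x<.68)&(y>-.3)&(y<-.09); P=C[r]; A=np.c_[P[:,:2],np.ones(len(P))]; s=np.linalg.lstsq(A,(P[:,:2]**2).sum(1),rcond=None)[0]; print("rim",len(P),s[:2]/2,np.sqrt(s[2]+(s[:2]**2).sum()/4),np.median(P[:,2]))
    gl=(abs(x-.62)<.02)&(abs(y+.03)<.04);print("glass z",np.median(z[gl]))
E
```

```text
cam pos [0.37773086 0.0097224  0.87070561]
cam pos [ 1.04437511 -0.31523295  0.83133828]
[14 13 11 11] [[ 0.7143 -0.0246  0.008 ]
 [ 0.7125 -0.0569  0.008 ]
 [ 0.6925 -0.0234  0.008 ]
 [ 0.6909 -0.0553  0.008 ]]
dots mid [ 0.7025483  -0.04007799  0.008     ]
[17 17 18 17] scene dots mid [ 0.70187409 -0.03980658  0.008     ]
top 597
line [ 0.8935944  -0.4488753   0.47148535 -0.13187988] zmed 0.07196185025637157 minx [[0.4257, -0.1175, 0.0705], [0.4258, -0.1194, 0.0699], [0.4259, -0.1161, 0.0681], [0.426, -0.1145, 0.0665], [0.4274, -0.1189, 0.0727], [0.4274, -0.1154, 0.0722]]
rim 520 [ 0.58519575 -0.18860651] 0.06343980240261918 0.08216091123611947
glass z 0.007855041395322258
scene 471
line [ 0.8952162  -0.44563207  0.47582456 -0.13340575] zmed 0.07242138479684924 minx [[0.4281, -0.1168, 0.0731], [0.4285, -0.1151, 0.0725], [0.4285, -0.1189, 0.0747], [0.4292, -0.1194, 0.0729], [0.4294, -0.1135, 0.0726], [0.4296, -0.1116, 0.0717]]
rim 732 [ 0.5863301  -0.18862493] 0.06352710362215766 0.08206085579542148
glass z 0.008337074527929063
```

View pics/r8.png

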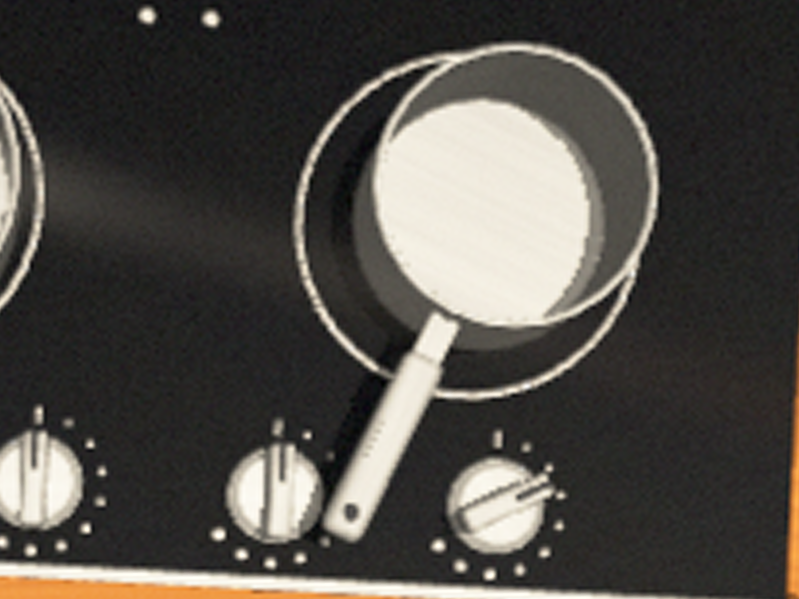

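View pics/r83.png

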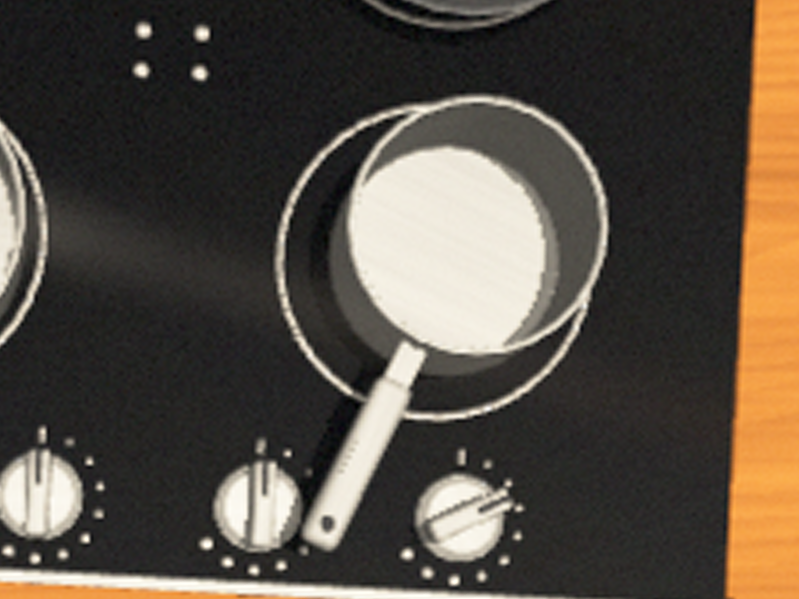

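```bash
cat >> h.py <<'E'
from scipy.spatial.transform import Rotation as Ro
def down(deg):  # tool z down, tool x at world angle deg
    a=np.radians(deg); x=np.array([np.cos(a),np.sin(a),0]); z=np.array([0,0,-1.]); return np.c_[x,np.cross(z,x),z]
def show():
    s=robot.read_state(); R=np.array(s["tcp_rot"]); print("t",round(s["clock"],2),"pos",np.round(s["tool_pos"],4),"xang",round(np.degrees(np.arctan2(R[1,0],R[0,0])),2),"tilt",np.round(R[:2,2],4),"q",np.round(s["joint_pos"],3),"F",np.round(s["contact_force"],1),"T",np.round(s["torque"],2),"w",round(float(s["gripper_width"]),4)); return np.array(s["tool_pos"]),R
def plan(P,R,Pt,at,N,g,turn_sign=0):
    """straight to Pt with tool x at angle at, N rows"""
    a0=np.degrees(np.arctan2(R[1,0],R[0,0])); da=(at-a0+180)%360-180
    if turn_sign and da*turn_sign<0: da+=360*turn_sign
    p=P.copy();Rc=R.copy()
    for k in range(N):
        Rt=down(a0+da*(k+1)/N); pt=P+(np.array(Pt)-P)*(k+1)/N
        rv=Ro.from_matrix(Rc.T@Rt).as_rotvec(); sh=Rc.T@(pt-p)*1000
        rv=np.round(rv,3);sh=np.round(sh,1); print([*rv.tolist(),*sh.tolist(),g])
        p=p+Rc@sh/1000; Rc=Rc@Ro.from_rotvec(rv).as_matrix()
E
python3 - <<'E'
from h import *
P,R=show()
pan=np.array([.586,-.1886]);a=np.radians(153.4);g=pan+.14*np.array([np.cos(a),np.sin(a)]);print(g)
plan(P,R,[*g,.16],243.4,18,0.4,1)
E
python3 - <<'E'
import cv2
im=cv2.imread("pics/top0.png")[130:280,340:490]; cv2.imwrite("pics/crop1.png",cv2.resize(im,(600,600),interpolation=2))
E
```

```text
t 1.1 pos [ 0.1875 -0.517   0.2313] xang 109.93 tilt [ 0. -0.] q [-0.938  0.255  0.108  0.    -1.424 -0.285] F [-0.7 -0.1  0.8] T [0.05 0.04 0.01] w 0.0853
[ 0.46081841 -0.12591373]
[-0.0, 0.0, -0.129, 15.3, 21.7, 4.0, 0.4]
[-0.0, 0.0, -0.13, 12.3, 23.4, 3.9, 0.4]
[-0.0, 0.0, -0.129, 9.2, 24.9, 4.0, 0.4]
[-0.0, 0.0, -0.13, 5.9, 25.8, 3.9, 0.4]
[-0.0, 0.0, -0.129, 2.5, 26.4, 4.0, 0.4]
[-0.0, 0.0, -0.13, -0.9, 26.5, 4.0, 0.4]
[-0.0, 0.0, -0.129, -4.3, 26.2, 3.9, 0.4]
[-0.0, 0.0, -0.129, -7.7, 25.4, 4.0, 0.4]
[-0.0, 0.0, -0.13, -10.8, 24.2, 3.9, 0.4]
[-0.0, 0.0, -0.129, -13.9, 22.5, 4.0, 0.4]
[-0.0, 0.0, -0.13, -16.7, 20.6, 4.0, 0.4]
[-0.0, 0.0, -0.129, -19.2, 18.3, 3.9, 0.4]
[-0.0, 0.0, -0.129, -21.4, 15.6, 4.0, 0.4]
[-0.0, -0.0, -0.13, -23.3, 12.8, 4.0, 0.4]
[-0.0, -0.0, -0.129, -24.7, 9.6, 3.9, 0.4]
[-0.0, -0.0, -0.13, -25.7, 6.4, 4.0, 0.4]
[-0.0, -0.0, -0.129, -26.3, 3.0, 3.9, 0.4]
[-0.0, -0.0, -0.13, -26.5, -0.5, 4.0, 0.4]
```

View pics/crop1.png

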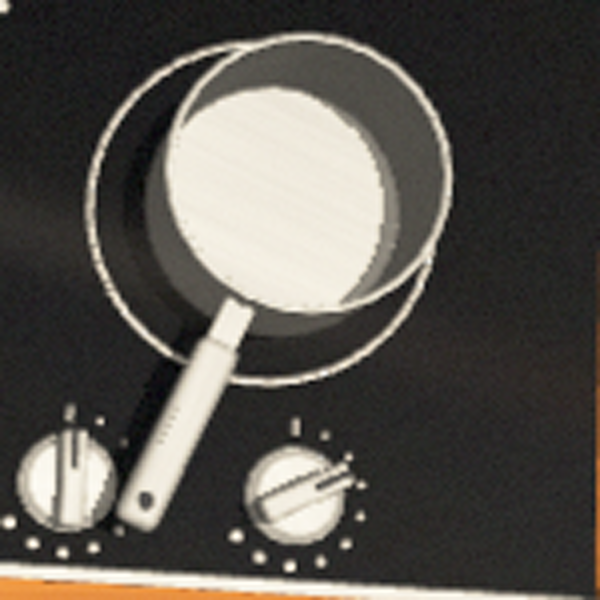

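The crop (of top px 340–490, 130–280) shows the steel saucepan in the front right ring. Its handle runs from crop (235,310) to (145,510), and its knob is at crop (295,495) with the pointer to the upper right. This is the pan to move. Starting the approach.

drive_tool --pt "0 0 -0.13 15.3 21.7 4 0.4" --pt "0 0 -0.13 12.3 23.4 4 0.4" --pt "0 0 -0.13 9.2 24.9 4 0.4" --pt "0 0 -0.13 5.9 25.8 4 0.4" --pt "0 0 -0.13 2.5 26.4 4 0.4" --pt "0 0 -0.13 -0.9 26.5 4 0.4" --pt "0 0 -0.13 -4.3 26.2 4 0.4" --pt "0 0 -0.13 -7.7 25.4 4 0.4" --pt "0 0 -0.13 -10.8 24.2 4 0.4" --pt "0 0 -0.13 -13.9 22.5 4 0.4" --pt "0 0 -0.13 -16.7 20.6 4 0.4" --pt "0 0 -0.13 -19.2 18.3 4 0.4"

```text
clock: 2.3
tool_pos: [0.3671, -0.2439, 0.1821]
tcp_rot: [[-0.923, -0.384, 0.002], [-0.384, 0.923, -0.002], [-0.001, -0.003, -1.0]]
contact_force: [0.3, -0.0, -1.1]
gripper_width: 0.0598
```

Run:
```python
from h import *
P,R=show()
plan(P,R,[.4608,-.1259,.13],243.4,10,0.4,1)
```

```text
t 2.3 pos [ 0.3671 -0.2439  0.1821] xang -157.43 tilt [ 0.0024 -0.0025] q [-0.227  0.058 -0.257  0.002 -1.253  0.62 ] F [ 0.3 -0.  -1.1] T [-0.01 -0.06  0.05] w 0.0598
[-0.003, 0.001, -0.071, -13.2, 7.3, 5.2, 0.4]
[-0.0, 0.0, -0.072, -13.6, 6.4, 5.2, 0.4]
[-0.0, 0.0, -0.071, -14.1, 5.3, 5.2, 0.4]
[-0.0, 0.0, -0.071, -14.5, 4.3, 5.2, 0.4]
[-0.0, 0.0, -0.071, -14.7, 3.4, 5.2, 0.4]
[-0.0, 0.0, -0.072, -14.8, 2.2, 5.2, 0.4]
[-0.0, 0.0, -0.071, -15.1, 1.2, 5.2, 0.4]
[-0.0, 0.0, -0.071, -15.0, 0.1, 5.3, 0.4]
[-0.0, 0.0, -0.071, -15.1, -1.0, 5.2, 0.4]
[-0.0, -0.0, -0.072, -14.9, -2.0, 5.2, 0.4]
```

drive_tool --pt "-0.003 0.001 -0.071 -13.2 7.3 5.2 0.4" --pt "0 0 -0.072 -13.6 6.4 5.2 0.4" --pt "0 0 -0.071 -14.1 5.3 5.2 0.4" --pt "0 0 -0.071 -14.5 4.3 5.2 0.4" --pt "0 0 -0.071 -14.7 3.4 5.2 0.4" --pt "0 0 -0.072 -14.8 2.2 5.2 0.4" --pt "0 0 -0.071 -15.1 1.2 5.2 0.4" --pt "0 0 -0.071 -15 0.1 5.3 0.4" --pt "0 0 -0.071 -15.1 -1 5.2 0.4" --pt "0 0 -0.072 -14.9 -2 5.2 0.4" --pt "0 0 0 0 0 0 0.4"

```text
clock: 3.4
tool_pos: [0.464, -0.1163, 0.1291]
tcp_rot: [[-0.412, -0.911, 0.004], [-0.911, 0.412, -0.001], [-0.001, -0.004, -1.0]]
contact_force: [-0.4, 0.0, 0.1]
gripper_width: 0.0599
```

Run:
```python
from h import *
P,R=show()
plan(P,R,[.4608,-.1259,.051],243.4,6,0.4)
```

```text
t 3.4 pos [ 0.464  -0.1163  0.1291] xang -114.36 tilt [ 0.0037 -0.0006] q [ 8.400e-02  1.710e-01 -2.680e-01  1.000e-03 -1.128e+00  1.062e+00] F [-0.4  0.   0.1] T [ 0.02  0.07 -0.02] w 0.0599
[-0.004, 0.001, 0.007, 1.7, -0.1, 13.0, 0.4]
[0.0, 0.0, 0.006, 1.7, -0.2, 13.0, 0.4]
[0.0, 0.0, 0.007, 1.6, -0.2, 13.1, 0.4]
[0.0, 0.0, 0.006, 1.7, -0.2, 13.0, 0.4]
[0.0, 0.0, 0.007, 1.7, -0.2, 13.0, 0.4]
[0.0, 0.0, 0.006, 1.7, -0.3, 13.0, 0.4]
```

drive_tool --pt "-0.004 0 0.02 5 -0.5 5 0.4" --pt "0 0 0.02 5 -0.5 10 0.4" --pt "0 0 0 0 0 13 0.4" --pt "0 0 0 0 0 13 0.4" --pt "0 0 0 0 0 13 0.4" --pt "0 0 0 0 0 0 0.4"

```text
clock: 4.0
tool_pos: [0.4579, -0.1301, 0.0717]
tcp_rot: [[-0.464, -0.886, -0.0], [-0.886, 0.464, 0.001], [-0.001, 0.001, -1.0]]
contact_force: [-0.0, -0.6, -0.2]
gripper_width: 0.0599
```

Run:
```python
from h import *
P,R=show()
plan(P,R,[.4608,-.1259,.051],243.4,3,0.4)
for n in("top","scene"):
    p,d=robot.grab_frame(n); cv2.imwrite(f"pics/{n}1.png",p)
a=cv2.imread("pics/top1.png")[130:280,320:520];b=cv2.imread("pics/scene1.png")[200:400,140:340]
cv2.imwrite("pics/c1.png",np.hstack([cv2.resize(a,(460,345)),cv2.resize(b,(340,340))[:345].copy() if 0 else cv2.resize(b,(345,345))])[:, :800])
```

```text
t 4.0 pos [ 0.4579 -0.1301  0.0717] xang -117.63 tilt [-0.0004  0.0013] q [ 0.052  0.226 -0.36  -0.002 -0.985  1.037] F [-0.  -0.6 -0.2] T [-0.    0.03  0.02] w 0.0599
[0.001, 0.001, -0.006, -1.7, -0.2, 6.9, 0.4]
[-0.0, -0.0, -0.006, -1.7, -0.3, 6.9, 0.4]
[-0.0, -0.0, -0.006, -1.7, -0.2, 6.9, 0.4]
```

View pics/c1.png

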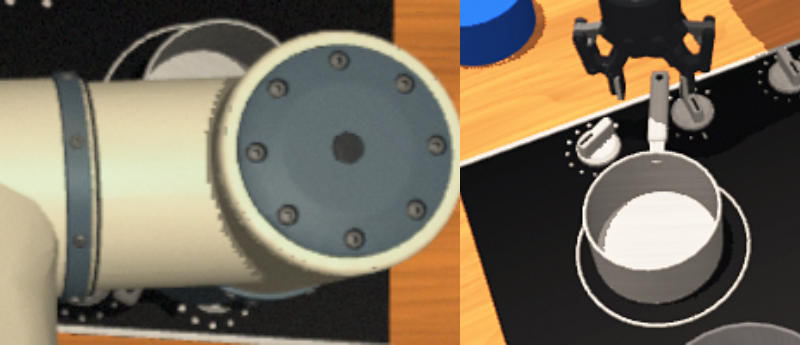

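The scene crop shows the open fingers standing either side of the handle, which ends at crop (658,80). The arm hides the top view. I'll lower the last 20 mm.

drive_tool --pt "0 0 -0.008 -2 -0.2 7 0.4" --pt "0 0 -0.008 -2 -0.2 7 0.4" --pt "0 0 0 -1 0 5 0.4" --pt "0 0 0 0 0 0 0.4"

```text
clock: 4.5
tool_pos: [0.4634, -0.126, 0.0547]
tcp_rot: [[-0.448, -0.894, 0.006], [-0.894, 0.448, 0.001], [-0.003, -0.005, -1.0]]
contact_force: [0.6, 0.3, 0.5]
gripper_width: 0.0598
```

Run:
```python
from h import *
P,R=show()
plan(P,R,[.4608,-.1259,.051],243.4,1,0.4)
p,d=robot.grab_frame("scene"); cv2.imwrite(f"pics/scene2.png",p)
cv2.imwrite("pics/c2.png",cv2.resize(p[180:380,140:340],(600,600)))
```

```text
t 4.5 pos [ 0.4634 -0.126   0.0547] xang -116.64 tilt [0.0064 0.0005] q [ 0.062  0.249 -0.38  -0.    -0.935  1.044] F [0.6 0.3 0.5] T [-0.    0.05 -0.  ] w 0.0598
[-0.006, 0.003, -0.001, 1.0, 2.4, 3.6, 0.4]
```

View pics/c2.png

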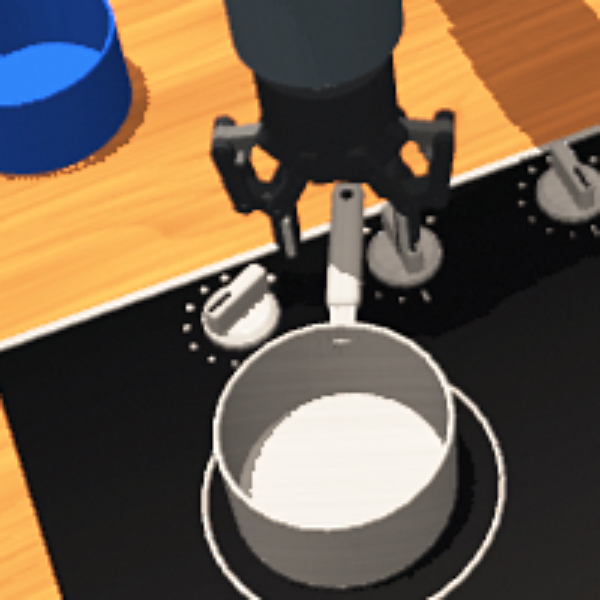

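The handle (crop 345,240) lies midway between the fingers (285 and 405). Next a small correction, then close.

drive_tool --pt "-0.006 0.003 0 1 2.4 2 0.4" --pt "0 0 0 0 0 0 0" --pt "0 0 0 0 0 0 -1" --pt "0 0 0 0 0 0 -1" --pt "0 0 0 0 0 0 -1" --pt "0 0 0 0 0 0 -1" --pt "0 0 0 0 0 0 -1"

```text
clock: 5.25
tool_pos: [0.4612, -0.1259, 0.0536]
tcp_rot: [[-0.448, -0.894, 0.001], [-0.894, 0.448, 0.0], [-0.001, -0.001, -1.0]]
contact_force: [-0.0, -1.2, 0.2]
gripper_width: 0.0188
```

Run:
```python
from h import *
P,R=show()
p,d=robot.grab_frame("scene"); cv2.imwrite(f"pics/scene3.png",p)
C=cloud("scene",d);x,y,z=C[...,0],C[...,1],C[...,2]
r=(z>.076)&(z<.088)&(x>.5)&(x<.68)&(y>-.3)&(y<-.09); P=C[r]; A=np.c_[P[:,:2],np.ones(len(P))]; s=np.linalg.lstsq(A,(P[:,:2]**2).sum(1),rcond=None)[0]; print("rim",len(P),s[:2]/2,np.sqrt(s[2]+(s[:2]**2).sum()/4))
cv2.imwrite("pics/c3.png",cv2.resize(p[180:380,140:340],(600,600)))
```

```text
t 5.25 pos [ 0.4612 -0.1259  0.0536] xang -116.62 tilt [0.0008 0.0002] q [ 0.062  0.25  -0.382 -0.    -0.937  1.044] F [-0.  -1.2  0.2] T [-0.    0.02 -0.01] w 0.0188
rim 730 [ 0.58773566 -0.18941651] 0.06314107690969437
```

View pics/c3.png

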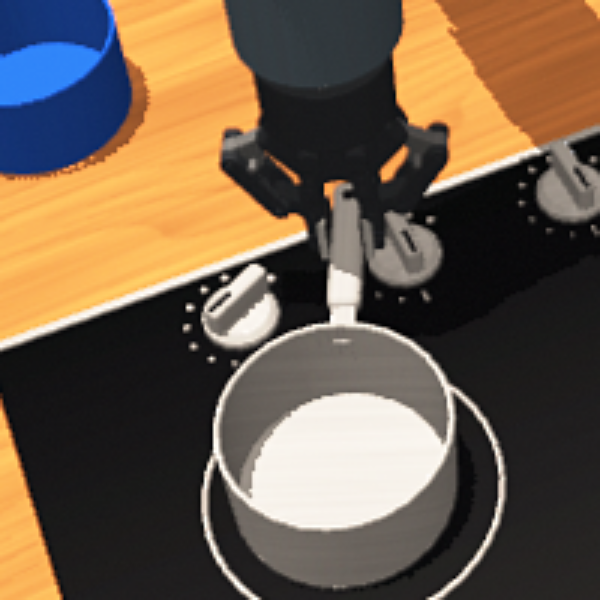

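```bash
cat >> h.py <<'E'
def arc(P,R,pan,ang_end,step,N,zt,g=-1,r=None):
    """swing tool about pan; tool x = handle angle+90; each row from current nominal"""
    pan=np.array(pan); p=P.copy();Rc=R.copy(); a0=np.degrees(np.arctan2(R[1,0],R[0,0]))-90
    for k in range(N):
        a=a0+(k+1)*step if abs(step*(k+1))<abs((ang_end-a0+180)%360-180) else ang_end
        Rt=down(a+90); pt=np.r_[pan+r*np.array([np.cos(np.radians(a)),np.sin(np.radians(a))]),zt]
        rv=np.round(Ro.from_matrix(Rc.T@Rt).as_rotvec(),3); sh=np.round(Rc.T@(pt-p)*1000,1); print([*rv.tolist(),*sh.tolist(),g])
        p=p+Rc@sh/1000; Rc=Rc@Ro.from_rotvec(rv).as_matrix()
        if a==ang_end: break
E
python3 - <<'E'
from h import *
P,R=show(); arc(P,R,[.587,-.188],51.3,-4,8,.0535,r=.14)
E
```

```text
t 5.3 pos [ 0.4612 -0.1259  0.0535] xang -116.63 tilt [0.0007 0.0002] q [ 0.062  0.25  -0.382 -0.    -0.937  1.044] F [ 0.2  0.1 -0. ] T [ 0.01  0.01 -0.02] w 0.0184
[-0.001, 0.001, 0.07, -10.6, -0.6, 0.0, -1]
[0.0, -0.0, 0.07, -9.8, -0.4, 0.0, -1]
[0.0, -0.001, 0.069, -9.7, -0.3, 0.0, -1]
[0.0, 0.0, 0.07, -9.8, -0.3, 0.0, -1]
[0.0, 0.0, 0.07, -9.8, -0.4, 0.0, -1]
[0.001, 0.0, 0.07, -9.7, -0.3, 0.0, -1]
[-0.0, 0.0, 0.07, -9.8, -0.4, 0.0, -1]
[-0.0, 0.0, 0.07, -9.8, -0.3, 0.0, -1]
```

drive_tool --pt "0 0 0.07 -9.8 -0.4 0 -1" --pt "0 0 0.07 -9.8 -0.4 0 -1" --pt "0 0 0.07 -9.8 -0.4 0 -1" --pt "0 0 0.07 -9.8 -0.4 0 -1" --pt "0 0 0.07 -9.8 -0.4 0 -1" --pt "0 0 0 0 0 0 -1"

```text
clock: 5.9
tool_pos: [0.4916, -0.0859, 0.0535]
tcp_rot: [[-0.737, -0.676, 0.001], [-0.676, 0.737, 0.0], [-0.001, -0.0, -1.0]]
contact_force: [0.1, -0.3, -0.5]
gripper_width: 0.0187
```

```bash
cat >> h.py <<'E'
def panfit(tag):
    p,d=robot.grab_frame("scene"); cv2.imwrite(f"pics/{tag}.png",p)
    C=cloud("scene",d);x,y,z=C[...,0],C[...,1],C[...,2]
    m=(z>.076)&(z<.088)&(x>.49)&(x<.68)&(y>-.3)&(y<-.09); Q=C[m]
    for i in range(6):
        A=np.c_[Q[:,:2],np.ones(len(Q))]; s=np.linalg.lstsq(A,(Q[:,:2]**2).sum(1),rcond=None)[0]; c=s[:2]/2; r=np.sqrt(s[2]+(c**2).sum())
        e=abs(np.hypot(*(Q[:,:2]-c).T)-r); Q=Q[e<max(.004,np.percentile(e,90)*0+.004)]
    print("rim",len(Q),c.round(4),round(r,4),"z",np.median(Q[:,2]).round(4)); return c
E
python3 - <<'E'
from h import *
P,R=show(); c=panfit("s4"); v=P[:2]-c; print("tool-pan",np.hypot(*v),np.degrees(np.arctan2(v[1],v[0]))); arc(P,R,[.587,-.187],51.3,-4,8,.0535,r=.14)
E
```

```text
t 5.9 pos [ 0.4916 -0.0859  0.0535] xang -137.44 tilt [0.0007 0.    ] q [ 0.142  0.287 -0.33   0.    -0.953  0.601] F [ 0.1 -0.3 -0.5] T [-0.16 -0.06 -0.14] w 0.0187
rim 299 [ 0.5866 -0.1888] 0.0635 z 0.0824
tool-pan 0.14006827354667115 132.71042120484142
[-0.0, 0.001, 0.07, -11.7, 0.7, 0.0, -1]
[-0.0, -0.0, 0.07, -9.7, -0.4, 0.0, -1]
[-0.001, -0.0, 0.069, -9.8, -0.3, 0.0, -1]
[0.0, -0.0, 0.07, -9.8, -0.4, 0.0, -1]
[0.0, -0.0, 0.07, -9.7, -0.3, 0.0, -1]
[0.0, -0.001, 0.07, -9.8, -0.3, 0.0, -1]
[0.0, 0.0, 0.07, -9.8, -0.4, 0.0, -1]
[0.0, 0.0, 0.07, -9.7, -0.3, 0.0, -1]
```

View pics/s4.png

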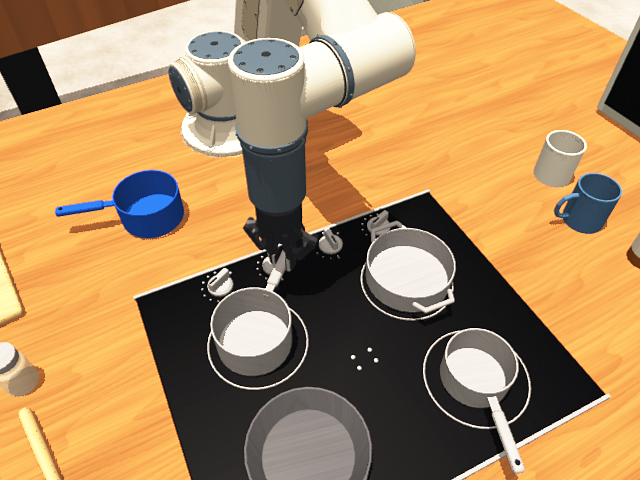

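The swing works: in s4.png the handle tip has moved inward near (290,258) and the pan's centre is unchanged. Continuing.

drive_tool --pt "0 0 0.07 -10.5 0 0 -1" --pt "0 0 0.07 -9.8 -0.3 0 -1" --pt "0 0 0.07 -9.8 -0.3 0 -1" --pt "0 0 0.07 -9.8 -0.3 0 -1" --pt "0 0 0.07 -9.8 -0.3 0 -1" --pt "0 0 0.07 -9.8 -0.3 0 -1" --pt "0 0 0.07 -9.8 -0.3 0 -1" --pt "0 0 0 0 0 0 -1"

```text
clock: 6.75
tool_pos: [0.5517, -0.0543, 0.0535]
tcp_rot: [[-0.968, -0.25, 0.002], [-0.25, 0.968, -0.0], [-0.002, -0.001, -1.0]]
contact_force: [0.2, 1.2, 2.4]
gripper_width: 0.0186
```

Run:
```python
from h import *
P,R=show(); c=panfit("s5"); v=P[:2]-c; print("tool-pan",np.hypot(*v),np.degrees(np.arctan2(v[1],v[0]))); arc(P,R,[.587,-.187],51.3,-4,12,.0535,r=.14)
```

```text
t 6.75 pos [ 0.5517 -0.0543  0.0535] xang -165.51 tilt [ 0.0023 -0.0002] q [ 0.185  0.381 -0.188  0.001 -1.     0.068] F [0.2 1.2 2.4] T [ 0.56  0.08 -0.03] w 0.0186
rim 743 [ 0.5878 -0.1908] 0.0631 z 0.0821
tool-pan 0.14116843535051346 104.80614987554334
[-0.001, 0.002, 0.07, -10.8, 2.4, 0.1, -1]
[0.0, 0.0, 0.07, -9.7, -0.4, -0.0, -1]
[0.0, 0.0, 0.069, -9.8, -0.3, -0.0, -1]
[0.0, 0.0, 0.07, -9.8, -0.3, -0.0, -1]
[0.0, 0.0, 0.07, -9.7, -0.4, -0.0, -1]
[0.0, 0.0, 0.07, -9.8, -0.3, -0.0, -1]
[0.0, 0.0, 0.07, -9.8, -0.4, -0.0, -1]
[0.0, 0.0, 0.07, -9.7, -0.3, -0.0, -1]
[0.0, 0.0, 0.069, -9.8, -0.3, -0.0, -1]
[0.0, 0.0, 0.07, -9.8, -0.4, -0.0, -1]
[0.0, 0.0, 0.07, -9.7, -0.3, -0.0, -1]
[0.0, -0.0, 0.07, -9.8, -0.4, -0.0, -1]
```

View pics/s5.png

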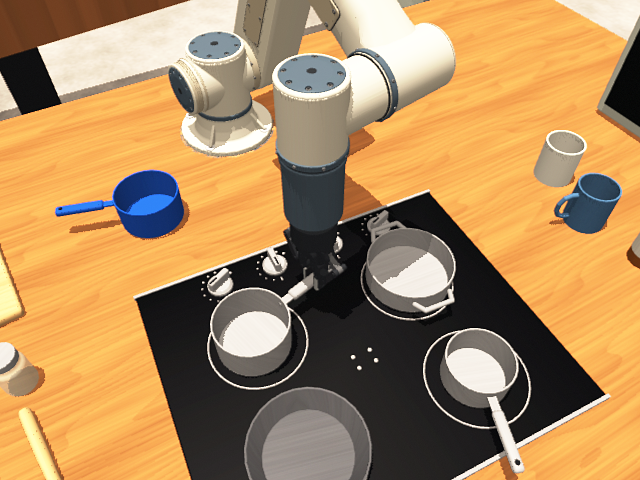

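drive_tool --pt "0 0 0.07 -10 2 0 -1" --pt "0 0 0.07 -10 1 0 -1" --pt "0 0 0.07 -10 1 0 -1" --pt "0 0 0.07 -9.8 -0.3 0 -1" --pt "0 0 0.07 -9.8 -0.3 0 -1" --pt "0 0 0.07 -9.8 -0.3 0 -1" --pt "0 0 0.07 -9.8 -0.3 0 -1" --pt "0 0 0.07 -9.8 -0.3 0 -1" --pt "0 0 0 0 0 0 -1"

```text
clock: 7.7
tool_pos: [0.6246, -0.0547, 0.0536]
tcp_rot: [[-0.955, 0.296, -0.0], [0.296, 0.955, -0.0], [0.0, -0.0, -1.0]]
contact_force: [0.8, 1.3, 0.0]
gripper_width: 0.019
```

Run:
```python
from h import *
P,R=show(); c=panfit("s6"); v=P[:2]-c; print("tool-pan",np.hypot(*v),np.degrees(np.arctan2(v[1],v[0]))); arc(P,R,[.587,-.186],51.3,-4,12,.0535,r=.14)
```

```text
t 7.7 pos [ 0.6246 -0.0547  0.0536] xang 162.77 tilt [-0.0002 -0.0002] q [ 0.162  0.508  0.022  0.    -1.084 -0.462] F [0.8 1.3 0. ] T [ 0.41 -0.18 -0.06] w 0.019
rim 743 [ 0.584  -0.1892] 0.0631 z 0.082
tool-pan 0.14051525164402537 73.20307287808026
[-0.0, -0.0, 0.07, -12.8, 3.1, 0.1, -1]
[-0.0, -0.0, 0.07, -9.7, -0.3, -0.0, -1]
[-0.0, -0.0, 0.069, -9.8, -0.4, -0.0, -1]
[-0.0, -0.0, 0.07, -9.8, -0.3, -0.0, -1]
[-0.0, -0.0, 0.07, -9.7, -0.4, -0.0, -1]
[-0.0, -0.0, 0.026, -3.6, -0.0, -0.0, -1]
```

View pics/s6.png

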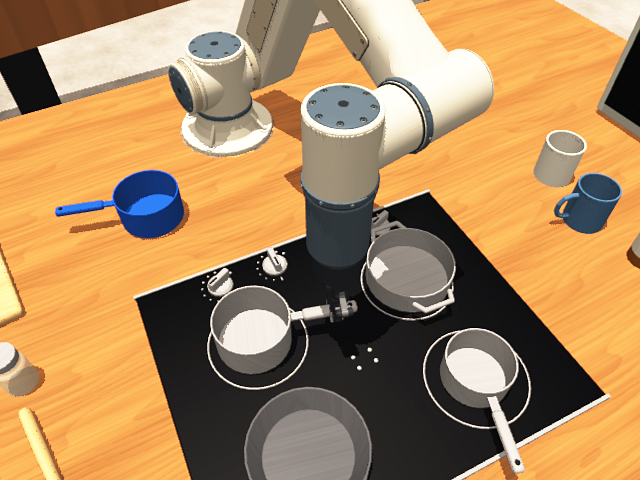

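drive_tool --pt "0 0 0.07 -11.5 2 0 -1" --pt "0 0 0.07 -10.5 1 0 -1" --pt "0 0 0.07 -10 1 0 -1" --pt "0 0 0.07 -9.8 0 0 -1" --pt "0 0 0.07 -9.8 -0.3 0 -1" --pt "0 0 0.02 -3 0 0 -1" --pt "0 0 0 0 0 0 -1"

```text
clock: 8.45
tool_pos: [0.6705, -0.0748, 0.0536]
tcp_rot: [[-0.791, 0.612, -0.003], [0.612, 0.791, 0.001], [0.003, -0.001, -1.0]]
contact_force: [-0.4, 1.6, 0.3]
gripper_width: 0.0188
```

Run:
```python
from h import *
P,R=show(); c=panfit("s7"); v=P[:2]-c; print("tool-pan",np.hypot(*v),np.degrees(np.arctan2(v[1],v[0]))); 
a=np.radians(np.degrees(np.arctan2(R[1,0],R[0,0]))-90); print("end est",c+.178*np.array([np.cos(a),np.sin(a)]))
arc(P,R,[.587,-.186],51.3,-4,12,.0535,r=.14)
```

```text
t 8.45 pos [ 0.6705 -0.0748  0.0536] xang 142.26 tilt [-0.0025  0.001 ] q [ 1.190e-01  5.950e-01  1.750e-01 -1.000e-03 -1.153e+00 -7.770e-01] F [-0.4  1.6  0.3] T [ 0.25 -0.37 -0.  ] w 0.0188
rim 735 [ 0.5856 -0.1862] 0.0631 z 0.0819
tool-pan 0.14008597265607162 52.69810695518801
end est [ 0.69455669 -0.0454466 ]
[-0.001, -0.003, 0.017, -4.4, 0.9, 0.1, -1]
```

View pics/s7.png

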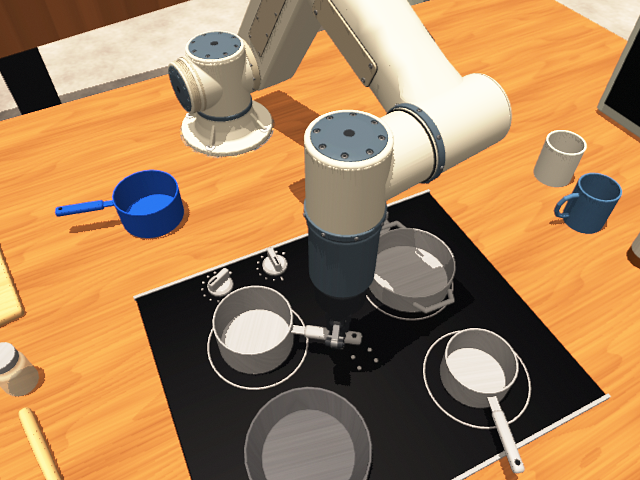

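The handle end (px 352,338) is now near the lamp dots, about 9 mm from the hob middle, and the pan centre is 2 mm off its ring centre. I'll release and rise.

drive_tool --pt "0 0 0 0 0 0 0" --pt "0 0 0 0 0 0 0" --pt "0 0 0 0 0 0 0" --pt "0 0 0 0 0 0 0" --pt "0 0 0 0 0 -15 0" --pt "0 0 0 0 0 -25 0" --pt "0 0 0 0 0 -40 0" --pt "0 0 0 0 0 -40 0" --pt "0 0 0 0 0 0 0"

```text
clock: 9.4
tool_pos: [0.6668, -0.0751, 0.1758]
tcp_rot: [[-0.795, 0.607, -0.011], [0.607, 0.795, -0.001], [0.008, -0.007, -1.0]]
contact_force: [0.3, 0.4, -0.1]
gripper_width: 0.0429
```

Run:
```python
from h import *
P,R=show(); c=panfit("s8")
p,d=robot.grab_frame("top");cv2.imwrite("pics/t8.png",p)
# knob bar from initial pictures
for nm in("top","scene"):
    C=cloud(nm,np.load(nm+"0.npy"));x,y,z=C[...,0],C[...,1],C[...,2]
    m=(z>.034)&(z<.044)&(np.hypot(x-.4456,y+.1962)<.03);Q=C[m][:,:2].astype(np.float32); print(nm,len(Q),Q.mean(0),cv2.minAreaRect(Q*1000), np.degrees(np.arctan2(*cv2.fitLine(Q,2,0,.01,.01).ravel()[1::-1])))
im=cv2.imread("pics/top0.png"); a=rect("top",im,.039,.41,.48,-.24,-.15,8000);cv2.imwrite("pics/k.png",a[:560,:720])
```

```text
t 9.4 pos [ 0.6668 -0.0751  0.1758] xang 142.63 tilt [-0.0113 -0.0008] q [ 1.20e-01  5.25e-01  3.73e-01 -1.00e-03 -1.43e+00 -7.72e-01] F [ 0.3  0.4 -0.1] T [-0.02 -0.17 -0.05] w 0.0429
rim 747 [ 0.5856 -0.1862] 0.0632 z 0.0819
top 152 [ 0.44555017 -0.1966704 ] ((445.7508544921875, -197.1699981689453), (11.837884902954102, 44.62377166748047), 24.65510368347168) -65.01485
scene 152 [ 0.4476658  -0.19744368] ((446.08270263671875, -197.20663452148438), (13.568984985351562, 46.11565017700195), 25.727645874023438) -66.52129
```

View pics/k.png

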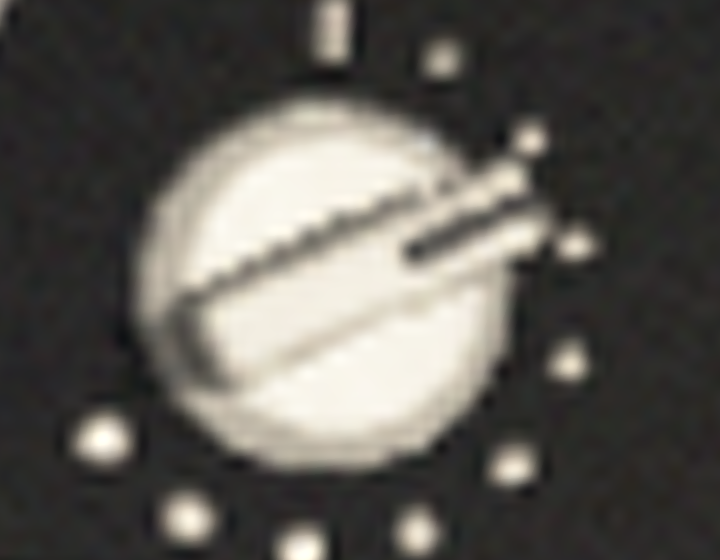

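View pics/s8.png

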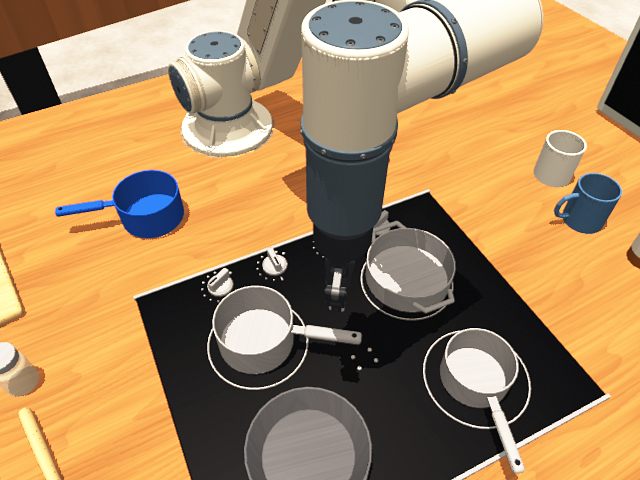

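The pan stayed put after release (s8.png: handle end at (355,338), beside the dots). Knob axis is about (0.4457, −0.197) and the bar at −65.6°, so it needs about 62° anticlockwise.

Run:
```python
from h import *
P,R=show(); plan(P,R,[.4457,-.1967,.15],204.4,12,0,1)
```

```text
t 9.5 pos [ 0.6645 -0.0743  0.1702] xang 142.6 tilt [-0.0199  0.001 ] q [ 0.12   0.528  0.365 -0.003 -1.427 -0.772] F [-0.2  0.5 -1.3] T [ 0.03 -0.04 -0.01] w 0.0425
[-0.011, -0.017, -0.09, 8.3, -19.2, 2.0, 0]
[0.0, 0.0, -0.09, 9.9, -18.3, 1.7, 0]
[0.0, 0.0, -0.09, 11.6, -17.4, 1.7, 0]
[0.0, 0.0, -0.089, 13.1, -16.2, 1.6, 0]
[0.0, 0.0, -0.09, 14.5, -15.1, 1.7, 0]
[0.0, 0.0, -0.09, 15.8, -13.6, 1.7, 0]
[0.0, 0.0, -0.09, 17.0, -12.2, 1.7, 0]
[0.0, 0.0, -0.09, 18.0, -10.7, 1.6, 0]
[0.0, 0.0, -0.09, 18.8, -8.9, 1.7, 0]
[0.0, 0.0, -0.09, 19.6, -7.3, 1.7, 0]
[0.0, 0.0, -0.09, 20.2, -5.4, 1.6, 0]
[0.0, 0.0, -0.089, 20.6, -3.6, 1.7, 0]
```

drive_tool --pt "-0.011 -0.017 -0.09 8.3 -19.2 1 0" --pt "0 0 -0.09 9.9 -18.3 1 0" --pt "0 0 -0.09 11.6 -17.4 1 0" --pt "0 0 -0.09 13.1 -16.2 1 0" --pt "0 0 -0.09 14.5 -15.1 1 0" --pt "0 0 -0.09 15.8 -13.6 1 0" --pt "0 0 -0.09 17 -12.2 1 0" --pt "0 0 -0.09 18 -10.7 1 0" --pt "0 0 -0.09 18.8 -8.9 1 0" --pt "0 0 -0.09 19.6 -7.3 1 0" --pt "0 0 -0.09 20.2 -5.4 1 0" --pt "0 0 -0.09 20.6 -3.6 1 0"

```text
clock: 10.7
tool_pos: [0.4293, -0.202, 0.1408]
tcp_rot: [[-0.889, -0.456, -0.033], [-0.457, 0.89, 0.005], [0.027, 0.02, -0.999]]
contact_force: [1.0, 0.6, -0.7]
gripper_width: 0.0426
```

Run:
```python
from h import *
p,d=robot.grab_frame("scene")
P,R=show(); plan(P,R,[.4457,-.1967,.12],204.4,4,0)
```

```text
t 10.75 pos [ 0.4266 -0.2028  0.1405] xang -152.6 tilt [-0.0347  0.0058] q [-0.112  0.176 -0.23  -0.002 -1.2    0.591] F [-4.4 -1.  -0.7] T [-0.15  0.56 -0.01] w 0.0426
[0.021, -0.028, 0.013, -5.1, -0.9, 5.0, 0]
[-0.0, -0.0, 0.013, -4.9, -0.8, 5.1, 0]
[-0.0, -0.0, 0.013, -5.0, -0.7, 5.1, 0]
[-0.0, -0.0, 0.013, -5.0, -0.7, 5.2, 0]
```

drive_tool --pt "0.01 -0.014 -0.01 -6 -1 5 0" --pt "0.01 -0.014 0 -6 -1 5 0" --pt "0 0 0 -5 -1 5 0" --pt "0 0 0 -3 0 5 0" --pt "0 0 0 0 0 0 0" --pt "0 0 0 0 0 0 0"

```text
clock: 11.35
tool_pos: [0.4413, -0.1955, 0.1144]
tcp_rot: [[-0.884, -0.467, -0.01], [-0.467, 0.884, 0.003], [0.007, 0.008, -1.0]]
contact_force: [0.3, -0.4, -1.2]
gripper_width: 0.0426
```

Run:
```python
from h import *
P,R=show(); plan(P,R,[.4457,-.1967,.07],204.4,4,0)
```

```text
t 11.35 pos [ 0.4413 -0.1955  0.1144] xang -152.17 tilt [-0.0102  0.0033] q [-0.093  0.202 -0.268 -0.003 -1.111  0.58 ] F [ 0.3 -0.4 -1.2] T [ 0.02 -0.05 -0.03] w 0.0426
[0.008, -0.007, 0.015, -0.9, -0.9, 11.1, 0]
[-0.0, -0.0, 0.015, -0.9, -0.7, 11.1, 0]
[-0.0, -0.0, 0.015, -0.8, -0.7, 11.1, 0]
[-0.0, -0.0, 0.015, -0.9, -0.8, 11.0, 0]
```

drive_tool --pt "0.008 -0.007 0.03 -1.5 -1.5 11 0" --pt "0 0 0.02 -1.5 -1.5 11 0" --pt "0 0 0.01 0 0 11 0" --pt "0 0 0 0 0 11 0" --pt "0 0 0 0 0 0 0" --pt "0 0 0 0 0 0 0"

```text
clock: 11.95
tool_pos: [0.4458, -0.1971, 0.0677]
tcp_rot: [[-0.911, -0.412, -0.001], [-0.412, 0.911, -0.001], [0.002, -0.0, -1.0]]
contact_force: [0.4, 0.2, -0.3]
gripper_width: 0.0427
```

Run:
```python
from h import *
P,R=show(); plan(P,R,[.4457,-.1967,.021],204.4,4,0)
p,d=robot.grab_frame("scene");cv2.imwrite("pics/c9.png",cv2.resize(p[200:350,140:340],(800,600)))
```

```text
t 11.95 pos [ 0.4458 -0.1971  0.0677] xang -155.7 tilt [-0.0012 -0.001 ] q [-0.093  0.251 -0.339  0.001 -0.982  0.517] F [ 0.4  0.2 -0.3] T [-0.   -0.03 -0.03] w 0.0427
[-0.0, -0.002, -0.0, -0.0, 0.1, 11.7, 0]
[-0.0, 0.0, -0.001, -0.0, 0.1, 11.6, 0]
[-0.0, 0.0, -0.0, -0.1, 0.1, 11.7, 0]
[-0.0, 0.0, -0.001, 0.0, 0.1, 11.7, 0]
```

View pics/c9.png

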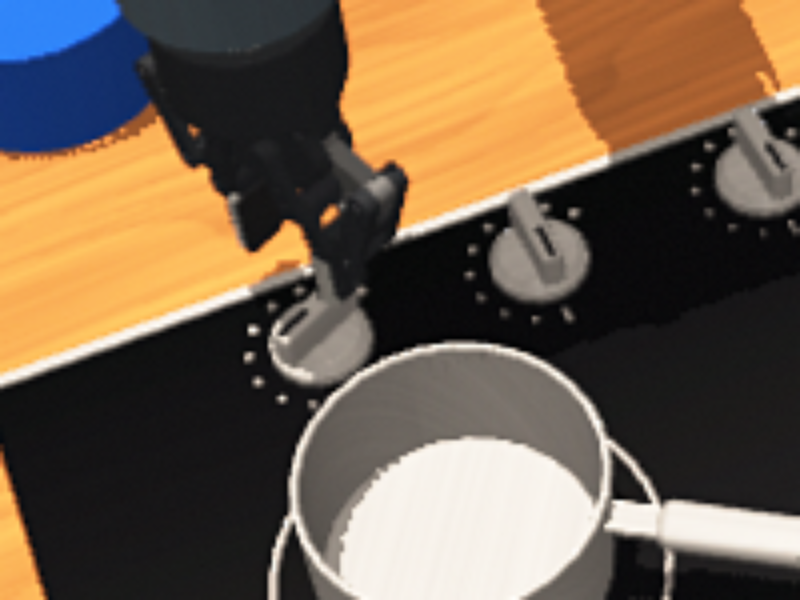

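The fingers hang above the knob (crop 320,330), astride the bar, so I'll descend.

drive_tool --pt "0 0 0 0 0 11 0" --pt "0 0 0 0 0 11 0" --pt "0 0 0 0 0 10 0" --pt "0 0 0 0 0 5 0" --pt "0 0 0 0 0 2 0" --pt "0 0 0 0 0 0 0"

```text
clock: 12.6
tool_pos: [0.4458, -0.1971, 0.0255]
tcp_rot: [[-0.911, -0.412, -0.001], [-0.412, 0.911, -0.001], [0.001, -0.0, -1.0]]
contact_force: [-0.7, -0.1, -0.3]
gripper_width: 0.0426
```

Run:
```python
from h import *
P,R=show(); plan(P,R,[.4457,-.1967,.021],204.4,1,0)
p,d=robot.grab_frame("scene");cv2.imwrite("pics/c10.png",cv2.resize(p[200:350,140:340],(800,600)))
```

```text
t 12.6 pos [ 0.4458 -0.1971  0.0255] xang -155.69 tilt [-0.0008 -0.0009] q [-0.093  0.303 -0.395  0.001 -0.873  0.517] F [-0.7 -0.1 -0.3] T [ 0.03 -0.04 -0.04] w 0.0426
[-0.0, -0.001, -0.001, -0.0, 0.4, 4.5, 0]
```

View pics/c10.png

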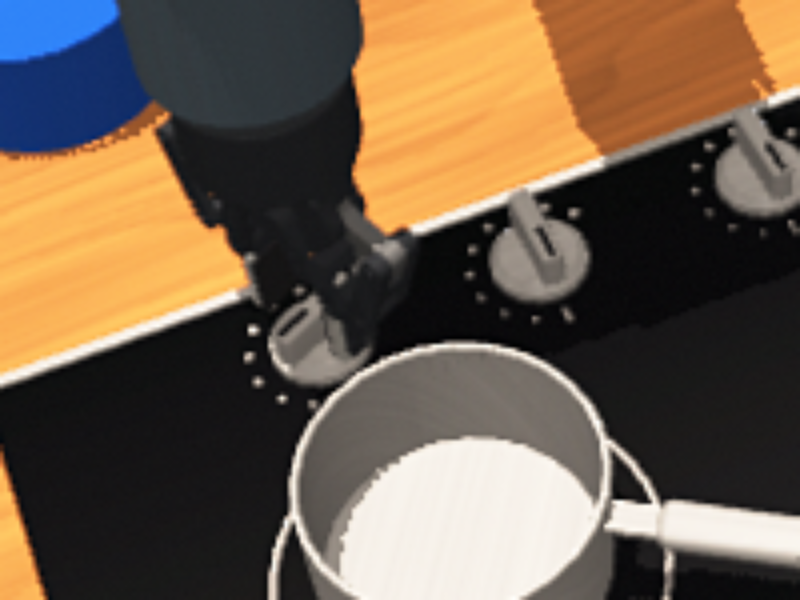

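drive_tool --pt "0 0 0 0 0.4 2 -0.4" --pt "0 0 0 0 0 0 -1" --pt "0 0 0 0 0 0 -1" --pt "0 0 0 0 0 0 -1" --pt "0 0 0 0 0 0 -1" --pt "0 0 0 0 0 0 -1"

```text
clock: 13.25
tool_pos: [0.4456, -0.1972, 0.0244]
tcp_rot: [[-0.911, -0.412, 0.0], [-0.412, 0.911, -0.002], [0.0, -0.001, -1.0]]
contact_force: [-1.0, 0.1, -0.7]
gripper_width: 0.0104
```

Run:
```python
from h import *
P,R=show()
```

```text
t 13.25 pos [ 0.4456 -0.1972  0.0244] xang -155.68 tilt [ 0.0002 -0.0015] q [-0.093  0.304 -0.398  0.002 -0.869  0.516] F [-1.   0.1 -0.7] T [-0.26  0.26  0.02] w 0.0104
```

drive_tool --pt "0 0 -0.1 0 0 0 -1" --pt "0 0 -0.1 0 0 0 -1" --pt "0 0 -0.1 0 0 0 -1" --pt "0 0 -0.1 0 0 0 -1" --pt "0 0 -0.1 0 0 0 -1" --pt "0 0 -0.1 0 0 0 -1" --pt "0 0 -0.1 0 0 0 -1" --pt "0 0 -0.1 0 0 0 -1" --pt "0 0 0 0 0 0 -1"

```text
clock: 14.15
tool_pos: [0.4458, -0.1968, 0.0244]
tcp_rot: [[-0.311, -0.95, 0.001], [-0.95, 0.311, -0.001], [0.0, -0.001, -1.0]]
contact_force: [-0.9, -1.2, -0.4]
gripper_width: 0.0103
```

Run:
```python
from h import *
P,R=show(); plan(P,R,[.4457,-.197,.0244],266.8,4,-1,1)
```

```text
t 14.15 pos [ 0.4458 -0.1968  0.0244] xang -108.11 tilt [ 0.0007 -0.0006] q [-9.300e-02  3.040e-01 -3.980e-01  1.000e-03 -8.690e-01  1.347e+00] F [-0.9 -1.2 -0.4] T [-0.27  0.27  0.07] w 0.0103
[-0.001, -0.0, -0.065, 0.1, 0.0, 0.0, -1]
[0.0, -0.0, -0.065, 0.0, 0.0, 0.0, -1]
[0.0, -0.0, -0.065, 0.0, 0.1, 0.0, -1]
[0.0, -0.0, -0.065, 0.1, 0.0, 0.0, -1]
```

drive_tool --pt "0 0 -0.06 0 0 0 -1" --pt "0 0 -0.06 0 0 0 -1" --pt "0 0 -0.06 0 0 0 -1" --pt "0 0 -0.04 0 0 0 -1" --pt "0 0 0 0 0 0 -1"

```text
clock: 14.65
tool_pos: [0.4459, -0.1967, 0.0245]
tcp_rot: [[-0.103, -0.995, 0.001], [-0.995, 0.103, -0.0], [0.0, -0.001, -1.0]]
contact_force: [-0.7, -0.9, -0.6]
gripper_width: 0.0107
```

Run:
```python
from h import *
P,R=show()
```

```text
t 14.65 pos [ 0.4459 -0.1967  0.0245] xang -95.89 tilt [ 0.0008 -0.0003] q [-0.093  0.304 -0.398  0.    -0.869  1.561] F [-0.7 -0.9 -0.6] T [-0.24  0.31  0.07] w 0.0107
```

drive_tool --pt "0 0 -0.04 0 0 0 -1" --pt "0 0 -0.03 0 0 0 -1" --pt "0 0 -0.03 0 0 0 -1" --pt "0 0 0 0 0 0 -1"

```text
clock: 15.05
tool_pos: [0.4459, -0.1966, 0.0245]
tcp_rot: [[-0.01, -1.0, 0.001], [-1.0, 0.01, 0.001], [-0.001, -0.001, -1.0]]
contact_force: [-1.3, -0.9, 0.2]
gripper_width: 0.0102
```

Run:
```python
from h import *
P,R=show()
```

```text
t 15.05 pos [ 0.4459 -0.1966  0.0245] xang -90.58 tilt [0.0012 0.0005] q [-9.300e-02  3.040e-01 -3.970e-01 -1.000e-03 -8.690e-01  1.655e+00] F [-1.3 -0.9  0.2] T [-0.27  0.22 -0.81] w 0.0102
```

The torque rose to −0.81 N m, which is the stop. I'll release and retreat.

drive_tool --pt "0 0 0 0 0 0 0" --pt "0 0 0 0 0 0 0" --pt "0 0 0 0 0 0 0" --pt "0 0 0 0 0 0 0" --pt "0 0 0 0 0 -10 0" --pt "0 0 0 0 0 -20 0" --pt "0 0 0 0 0 -40 0" --pt "0 0 0 0 0 -40 0" --pt "0 0 0 0 0 -40 0" --pt "0 0 0 0 0 0 0"

```text
clock: 16.05
tool_pos: [0.4459, -0.1969, 0.1839]
tcp_rot: [[-0.009, -1.0, 0.002], [-1.0, 0.009, -0.002], [0.002, -0.002, -1.0]]
contact_force: [0.4, 0.2, -0.2]
gripper_width: 0.0423
```

drive_tool --pt "0 0 0 20 25 0 0" --pt "0 0 0 30 25 0 0" --pt "0 0 0 30 25 0 0" --pt "0 0 0 30 25 0 0" --pt "0 0 0 30 25 0 0" --pt "0 0 0 30 15 0 0" --pt "0 0 0 20 0 0 0" --pt "0 0 0 0 0 0 0"

```text
clock: 16.85
tool_pos: [0.3001, -0.3918, 0.1898]
tcp_rot: [[-0.004, -1.0, 0.012], [-1.0, 0.004, -0.006], [0.006, -0.012, -1.0]]
contact_force: [0.2, -0.0, -0.5]
gripper_width: 0.0429
```

Run:
```python
from h import *
P,R=show(); c=panfit("s11")
p,d=robot.grab_frame("top");cv2.imwrite("pics/t11.png",p); np.save("t11.npy",d)
```

```text
t 16.85 pos [ 0.3001 -0.3918  0.1898] xang -90.24 tilt [ 0.0122 -0.0059] q [-6.010e-01  1.520e-01 -1.270e-01 -2.000e-03 -1.278e+00  2.168e+00] F [ 0.2 -0.  -0.5] T [ 0.09 -0.01 -0.01] w 0.0429
rim 729 [ 0.5857 -0.1862] 0.0631 z 0.0819
```

View pics/t11.png

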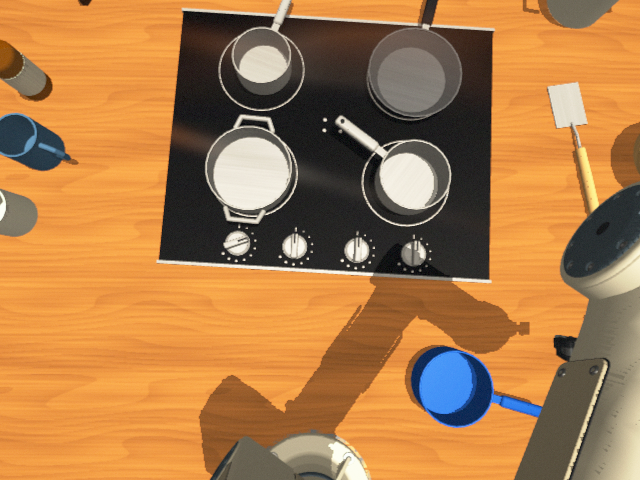

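Run:
```python
from h import *
im=cv2.imread("pics/t11.png"); i0=cv2.imread("pics/top0.png")
a=[cv2.resize(rect("top",i,.039,.41,.48,-.24,.18,1900),(798,133)) for i in(i0,im)]
k=rect("top",im,.039,.41,.48,-.24,-.15,4500)[:310,:399]; k2=rect("top",im,.039,.41,.48,-.13,-.04,4500)[:310,:399]
cv2.imwrite("pics/k11.png",np.vstack([*a,np.hstack([k,k2])]))
C=cloud("top",np.load("t11.npy"));x,y,z=C[...,0],C[...,1],C[...,2]
for c in((.4457,-.197),):
    m=(z>.034)&(z<.044)&(np.hypot(x-c[0],y-c[1])<.03);Q=C[m][:,:2].astype(np.float32); print(len(Q),Q.mean(0),cv2.minAreaRect(Q*1000))
m=(z>.058)&(z<.076)&(np.hypot(x-.5857,y+.1862)>.09)&(np.hypot(x-.69,y+.05)<.09);Q=C[m];r=np.hypot(Q[:,0]-.5857,Q[:,1]+.1862);f=r.argsort()[-8:];print("end",Q[f].mean(0),"M .702 -.040")
C0=cloud("top",np.load("top0.npy"))
cv2.imwrite("pics/diff.png",cv2.absdiff(im,i0)[0:240,150:500])
```

```text
154 [ 0.4458955  -0.19699141] ((445.4043884277344, -197.12965393066406), (12.811123847961426, 45.16798782348633), 84.89106750488281)
end [ 0.69120416 -0.04572518  0.06889919] M .702 -.040
```

View pics/k11.png

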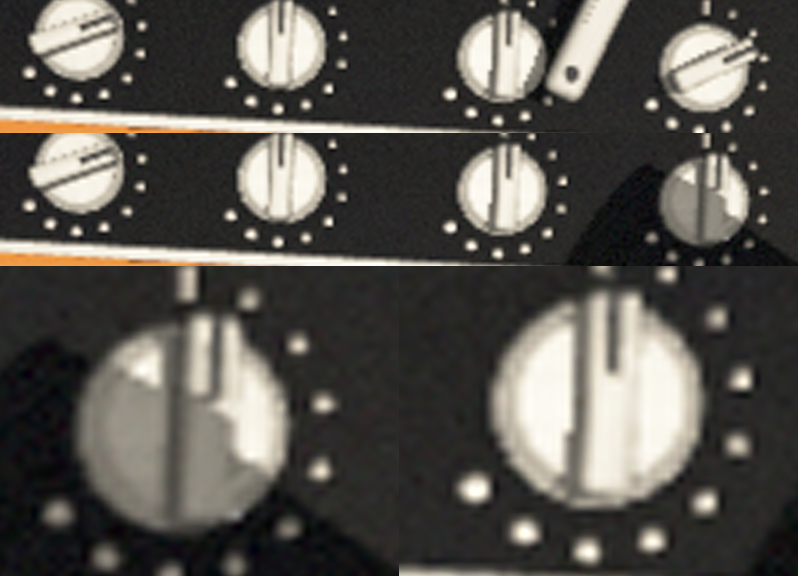

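View pics/diff.png

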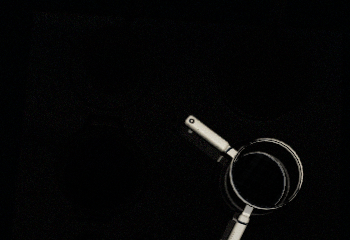

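All checks agree: the bar now lies about 2° from the off direction and parallel to the inner knob's. The difference image shows only the saucepan changed among the pans. Handing in.

Run:
```python
from workcell import robot
print(robot.close_job())
```

```text
the job is handed in; nothing more can be done
None
```

I swung the saucepan's handle inward to the middle of the hob, turned the front right knob off and handed the job in at about 17 s of the 72 s allowed. `close_job` gives no verdict, so the results below are my own last measurements.

The saucepan was on the front right ring. I gripped its handle about 140 mm from the pan's axis and turned it roughly 101° clockwise, keeping the pan on the glass. I then released it, gripped that ring's knob, turned it anticlockwise to its stop, let go and backed away.

| Check | Measured | Limit |
|---|---|---|
| Handle end to hob middle | about 12 mm | 60 mm |
| Pan axis to ring centre | about 2–3 mm | 26 mm |
| Pan rim height above the table | unchanged (82 mm), so the pan is still flat on the glass | – |
| Front right knob from off | about 0.03 rad from the image | 0.12 rad |

- **Knob stop:** while turning the knob, the torque rose to 0.81 N m, so it had reached its stop.
- **Other pans and knobs:** before and after top pictures show the casserole, milk pan, skillet and the other three knobs unmoved.
- **Measurements that differed:** the networks' locations for the hob middle and rings were off by 2 to 6 cm or more. I used the four lamp dots and the known hob dimensions instead; the two cameras agreed on the dots to within 1 mm.

No check failed.

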